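# Hang up the wax mug and open the paste jar

### The job

The steel mug is standing on the cap of the jar of ski-base paste: hang it by its handle on the hook of the stand and let go. Then unscrew the tight cap anticlockwise while the jar stays seated in its brace, stop turning once the threads let go (a bit less than a quarter turn), and finish still gripping the cap, level and straight over the jar with its lower edge about 2 cm above the rim. Leave everything else where it is.

Things in the scene. Friction and masses are not known exactly. Their poses are not given: they have to be found in the camera images.
- mug_center (a point): Plain steel mug, 60 mm diameter, 80 mm tall, 2.5 mm wall, about 150 g, open side up, standing centred on the jar's cap. This point is its centre, half-way up; its z axis is up the mug, its +y axis points to the handle.
- mug_loop (a point): Centre of the opening of the mug's D-shaped handle, 46 mm out from the mug's axis (mug's +y), 42 mm above its underside. The opening is 32 mm wide radially and 46 mm tall, clear through along the mug's x axis; wire 6 mm thick, reaching 69 mm from the axis; underside of its upper bar 23 mm above this point. The handle points within 1.3 rad of world +y.
- hook_seat (a point): Hook stand left or right of the jar: dark steel post, 16 mm thick, 220 mm tall, on a fixed 100 mm round foot; level hook arm 8 mm thick, axis 200 mm above the bench, pointing along this frame's -x, roughly to the robot (within 0.25 rad). This point is on the arm's axis, 50 mm from the post's axis: the handle hangs here. The arm is level for 88 mm, then turns up.
- hook_tip (a point): Upper end of the upturned hook tip: 104 mm from the post's axis along the arm and 22 mm above the arm's axis (the round end adds 4 mm).
- cap_grip (a point): Round black plastic screw cap, 56 mm diameter, 34 mm tall, about 90 g. This point is on its axis, 8 mm under its top, 26 mm above its lower edge: where to grip. It unscrews anticlockwise seen from above; the other way it is at its stop. It takes 0.2 to 0.6 N m (60 N of grip does). Free from 1.05 rad (60 deg) of turn relative to the jar; from 2.2 rad it meets the next stop.
- cap_edge (a point): Centre of the cap's lower edge; shut, it is 18 mm below the jar's rim and its x axis is parallel to the jar's; it turns with the cap. Two lugs in the cap sit under two partial threads of the jar, pressed there by a springy sealing disc. The cap does not rise as it turns; once the lugs are free the disc pushes it up 2.5 mm at most (with 12 to 25 N, if not held down): turn about 1.3 rad in all, then lift straight up.
- jar_rim (a point): Centre of the jar's mouth at the rim. White square jar, 60 x 60 mm and 66 mm to its flat shoulder, with a round neck to 88 mm; about 420 g, loose, standing in the brace. z axis up, x axis across a flat side.
- jar: The same jar; origin at the centre of its underside, 6 mm above the bench.
- brace: Jar brace: aluminium square socket, 75 mm outside, 30 mm tall, fixed to the bench; it keeps the jar from turning (with about 3 degrees of play) but not from being lifted. Origin under its centre, z up; yaw up to 0.6 rad.
- brush: Bystander: boar-bristle brush with wooden back, 130 x 50 x 40 mm, bristles down. Origin at the centre of its underside.
- crayon: Bystander: green grip wax crayon standing upright, 32 mm diameter, 56 mm tall. Origin at the centre of its underside.
- file_guide: Bystander: stainless file guide, an angle piece 100 x 35 x 34 mm. Origin at the centre of its underside.
- tip_protector: Bystander: carved wooden ski tip protector, 105 x 55 x 30 mm. Origin at the centre of its wide end's underside.
- cork_block: Bystander: cork rubbing block, 60 x 90 x 35 mm, between the robot and the jar. Origin at the centre of its underside.
- bottle: Bystander: grey bottle, 60 mm diameter, 150 mm tall, on the side of the jar opposite to the hook stand. Origin at the centre of its underside.
Things that resemble listed ones, but are neither listed nor needed, are in the scene too. Leave any purple look-alike of the jar alone. What is shaped like the part that bears mug_center but yellow is not meant.

How it is judged (in metres and radians):
On the way, in this order (a step that is already met when the one before it is completed fails the run):
1. the mug hangs by its handle on the hook, let go, the cap still shut (contact force between mug and hook above 0.4 N and contact force between mug and the fingers below 0.05 N and height (world z) of mug_loop above 0.15 m and distance between mug_loop and hook_seat below 0.065 m and z of cap_edge in the frame of jar_rim below -0.013 m), for 0.3 s.
2. the cap is turned at least 0.9 rad from shut on the jar, before it is lifted (angle between the x axis of cap_edge and the x axis of jar_rim, either way round above 0.9 rad and z of cap_edge in the frame of jar_rim below -0.01 m), for 0.05 s.
At the end, for the whole second after the job is handed in: Cap held by the fingers, still, level, off the jar, edge 4 to 45 mm above the rim, within 15 mm of its axis, turned 46 to 134 degrees; jar upright, moved under 8 mm; mug hanging freely by its handle on the hook; nothing else moved over 30 mm (contact force between cap and the fingers above 2 N and contact force between cap and jar below 0.05 N and z of cap_edge in the frame of jar_rim between 0.004 and 0.045 m and horizontal distance between cap_edge and jar_rim below 0.015 m and angle between cap_edge's own z axis and vertical below 0.15 rad and angle between the x axis of cap_edge and the x axis of jar_rim, either way round above 0.8 rad and linear speed of cap below 0.02 m/s and angle between jar's own z axis and vertical below 0.08 rad and distance of jar from where it was at the start of the episode below 0.008 m and contact force between mug and hook above 0.4 N and contact force between mug and the fingers below 0.05 N and height (world z) of mug_loop above 0.15 m and distance between mug_loop and hook_seat below 0.065 m); the arm keeps its last pose, push and grip.
It fails at once if the jar is lifted out of its brace or tipped (distance of jar from where it was at the start of the episode above 0.015 m or angle between jar's own z axis and vertical above 0.2 rad).
It fails at once if the mug is dropped on the bench (height (world z) of mug_center below 0.07 m).
It fails at once if a bystander is disturbed (distance of any of brush, crayon, file_guide, tip_protector, cork_block, bottle from where it was at the start of the episode above 0.03 m).
It also fails if it takes over 48 s, if anything falls off the work surface, if the arm or the gripper's body presses on something with over 40 N, if the wrist force passes 120 N, or if a joint passes its speed limit or range.

### The arm

A 7-joint arm with a two-finger parallel gripper is mounted at the origin on the work surface. World frame = base frame: x ahead of the robot, y to its left, z up, the work surface at z = 0. Lengths are in mm, angles in rad, forces in N, time in s.
With the tool pointing down it reaches from about 400 to 900 mm from the base axis. Payload 5.5 kg.
Tool frame: the origin (TCP) lies midway between the tips of the shut fingers; the grasp point (between the pads) lies behind it (manip.grasp_offset is the z of the grasp point in the tool frame, in mm); z points along the fingers, y is the line along which they close (so a half turn about z gives the same grasp; the last joint's range is limited). The gripper opens to 92 mm and grips with 3 to 60 N. Pads are 19 mm wide; open, the fingers measure 130 mm over their backs; the gripper's body (75 mm by 190 mm) begins 47 mm behind the grasp point.
Start: joints at [-1, 0.501, -0.427, 1.55, 0.221, 1.138, -0.21], TCP at [196.888, 619.463, 226.729] pointing down, gripper open.
Joint ranges: [-2.88, 2.88], [-0.31, 2.03], [-1.54, 1.56], [0.2, 2.42], [-1.41, 4.55], [0.19, 2.02], [-2.57, 2.57]. Speed limits (rad/s): [2.57, 2.57, 3.14, 3.14, 3.14, 3.14, 3.14].

### API

Orientations are given as a rotation vector (axis times angle).
In Python, from plant import manip gives the robot as it stands.
- The arm moves only by the shell command python3 -m crank 'ROWS' [FORCE]. ROWS is JSON, one flat list of numbers, 7 for each row, row after row: the shift along the world's x, y, z in cm, then the turn, a rotation vector about the world's x, y, z in degrees, then the closure in counts, from 0 (fully open) to 255 (shut). In form: [x, y, z, ax, ay, az, fingers, x, y, z, ax, ay, az, fingers, ...]. A call has exactly 5 rows; each row shifts and turns the commanded pose from where the row before left it; what a row does not reach is not made up. A row lasts 1/12 s, in which the tool goes at most 41.7 mm and 7.16 degrees, less where a joint would pass 70% of its speed; a pose out of reach is approached as far as the arm can. A call is refused whole if a number of a shift passes 4.17 or a number of a turn 7.16, either way. A call with a gripper value outside its range is refused whole. The fingers move at their own pace and stop on an object; FORCE is the grip in N (left out, the last holds). Time passes only in rows, so rows that do not move let the fingers close, or fill a call up. It gives the time, the measured TCP pose, the force, the opening and the grip force at its end, in the units of the state.
- manip.read_state(): the state, without advancing time (a new reading comes with each control period).
- manip.capture(name): name is "scene" or "top" or "wrist"; returns a dict with "frame" (420x560x3 uint8, blue, green, red), "K" (3x3 intrinsics, pixels), "eye" and "attitude" of the camera in the world. Camera axes: x right, y up, looking along -z (the intrinsics and any distortion apply to the point x, -y, -z); pixel columns grow to the right and rows downward; lengths in mm; the calibration is good to about 2 mm. A picture is of the moment at which its call begins. There is no depth.
- manip.finish_job(): hands the job in; it is judged then, once.
Trained networks look in the newest picture that a camera, given by its name, has taken for a name from the list of things; names that differ only in an ending like _2 or _b are one class to them, and where a whole thing is asked for, a point or a joint stands for the part that bears it (a point fixed in the world has none). Each returns a list of dicts, best first, with "confidence" (0 to 1); they miss things now and then, are a little off and sometimes report something else, mostly with a low value. They report only what shows in the picture. A call takes as long as a camera call. They do not tell look-alikes from the thing itself.
- manip.find_in(label, camera): "extent" ([left, top, right, bottom] in pixels, round what is visible of it).
The state is a dict: "clock": time; "joint_pos": joint angles; "qvel": joint speeds; "joint_torque": joint torques, N m; "position": TCP position; "tool_rot": TCP orientation; "wrist_force": force on the tool from outside, world axes, zero at the start; "torque": the same for the moment, N m; "grip_width": finger opening in mm; "gripper_force": force on a finger pad.
Only numpy, scipy, OpenCV 4.12 (cv2) and the standard library are available. Lean on these libraries where they do the work, as an engineer would, in place of code of your own. Each camera call takes 0.05 s, during which the arm holds its last target. There are 200 camera calls.

## Working session

There is one attempt and no reset: what is moved stays moved. The work goes in short steps, Python scripts to look and compute and a shell command to move; the robot and the scene stay as the last step left them, time stands still between calls to the robot, and variables do not carry over. Pictures are saved under pics/ and viewed, at most 10 in all, crops included, and the job is handed in when it is done.

```bash
mkdir -p pics; ls
cat > h.py <<'E'
import numpy as np, cv2
from scipy.spatial.transform import Rotation as R
from plant import manip
def cap(n,save=None):
    c=manip.capture(n)
    if save: cv2.imwrite('pics/'+save,c['frame'])
    return c
def att(c):
    a=np.array(c['attitude'],float)
    return a if a.shape==(3,3) else R.from_rotvec(a).as_matrix()
def ray(c,u,v):
    K=np.array(c['K']); p=np.linalg.inv(K)@[u,v,1]
    d=att(c)@[p[0],-p[1],-p[2]]
    return np.array(c['eye'],float),d/np.linalg.norm(d)
def atz(c,u,v,z):
    e,d=ray(c,u,v); return e+d*(z-e[2])/d[2]
def proj(c,P):
    q=att(c).T@(np.array(P,float)-np.array(c['eye'])); p=np.array(c['K'])@[q[0],-q[1],-q[2]]
    return p[:2]/p[2]
E
python3 - <<'E'
from h import *
print(manip.grasp_offset, {k:np.round(v,3) for k,v in manip.read_state().items()})
names="mug_center hook_seat cap_grip jar brace brush crayon file_guide tip_protector cork_block bottle".split()
ims=[]
for n in("scene","top"):
    c=cap(n,n+'0.png'); print(n,{k:np.round(v,3).tolist() for k,v in c.items() if k!='frame'})
    for m in names:
        print(m,[(np.round(r['extent']).tolist(),round(r['confidence'],2)) for r in manip.find_in(m,n)][:3])
E
```

```text
pics
-18.8 {'clock': np.float64(0.0), 'joint_pos': array([-1.   ,  0.502, -0.427,  1.551,  0.221,  1.138, -0.21 ]), 'qvel': array([-0.001, -0.002,  0.001,  0.   ,  0.001, -0.001,  0.001]), 'joint_torque': array([ 0.0000e+00, -5.6662e+01, -5.8170e+00, -2.7910e+01, -6.9000e-02,
        3.1000e-02,  0.0000e+00]), 'position': array([196.764, 618.759, 225.675]), 'tool_rot': array([-4.810e-01, -3.104e+00,  3.000e-03]), 'wrist_force': array([-0.719,  0.345,  1.303]), 'torque': array([-0.021, -0.066,  0.061]), 'gripper_force': np.float64(0.0), 'grip_width': np.float64(92.265)}
scene {'K': [[385.734, 0.0, 281.584], [0.0, 385.734, 209.129], [0.0, 0.0, 1.0]], 'eye': [934.551, -445.996, 535.544], 'attitude': [0.951, 0.388, 0.737]}
mug_center [([310.0, 179.0, 358.0, 231.0], 0.78), ([268.0, 157.0, 305.0, 195.0], 0.62)]
hook_seat [([384.0, 132.0, 428.0, 246.0], 0.98), ([312.0, 225.0, 343.0, 246.0], 0.4)]
cap_grip [([311.0, 224.0, 338.0, 244.0], 0.92)]
jar [([251.0, 261.0, 289.0, 319.0], 0.9), ([421.0, 237.0, 471.0, 289.0], 0.7), ([306.0, 235.0, 343.0, 264.0], 0.66)]
brace [([291.0, 249.0, 345.0, 28
[... 541 characters left out ...]
08.639, 4.109, 1206.061], 'attitude': [0.048, -0.08, -1.549]}
mug_center [([224.0, 165.0, 268.0, 199.0], 0.93), ([158.0, 294.0, 201.0, 324.0], 0.91)]
hook_seat [([133.0, 139.0, 187.0, 196.0], 0.66)]
cap_grip []
jar [([308.0, 168.0, 340.0, 207.0], 0.68), ([182.0, 88.0, 211.0, 124.0], 0.65), ([250.0, 187.0, 270.0, 202.0], 0.49)]
brace [([237.0, 182.0, 275.0, 215.0], 0.75)]
brush [([230.0, 97.0, 270.0, 152.0], 0.87)]
crayon [([202.0, 250.0, 210.0, 263.0], 0.63)]
file_guide [([343.0, 250.0, 359.0, 291.0], 0.72)]
tip_protector [([309.0, 102.0, 351.0, 147.0], 0.65)]
cork_block [([260.0, 248.0, 298.0, 277.0], 0.85), ([244.0, 187.0, 272.0, 205.0], 0.31)]
bottle [([371.0, 154.0, 397.0, 183.0], 0.89)]
```

View pics/scene0.png

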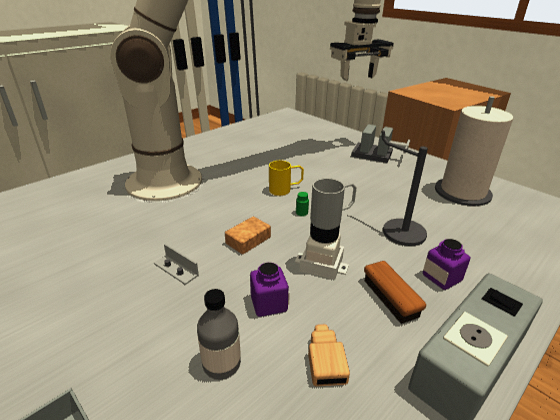

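View pics/top0.png

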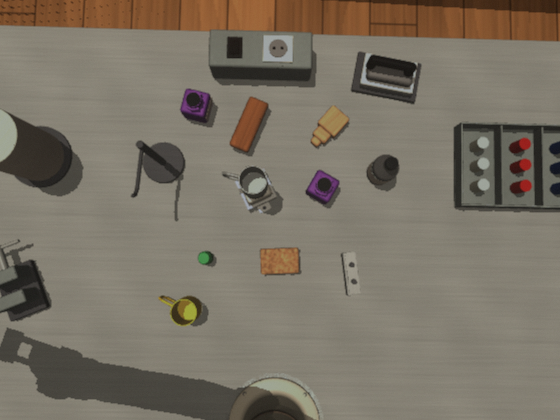

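The steel mug is at scene (326,208) and top (253,181). The yellow mug at scene (280,178) and top (184,311) is the look-alike. The white jar in its brace is at top (257,195); the purple jars at (322,186) and (195,105) are decoys. The hook stand has its foot at top (163,163), with the arm running toward (135,193). An enlarged crop should confirm this.

Run:
```python
from h import *
t=cv2.imread('pics/top0.png');s=cv2.imread('pics/scene0.png')
a=cv2.resize(t[135:215,125:285],(800,400),interpolation=cv2.INTER_CUBIC)
b=cv2.resize(s[125:285,290:440],None,fx=3.75,fy=3.75,interpolation=cv2.INTER_CUBIC)
cv2.imwrite('pics/c1.png',a);cv2.imwrite('pics/c2.png',b)
```

```text
(no output)
```

View pics/c1.png

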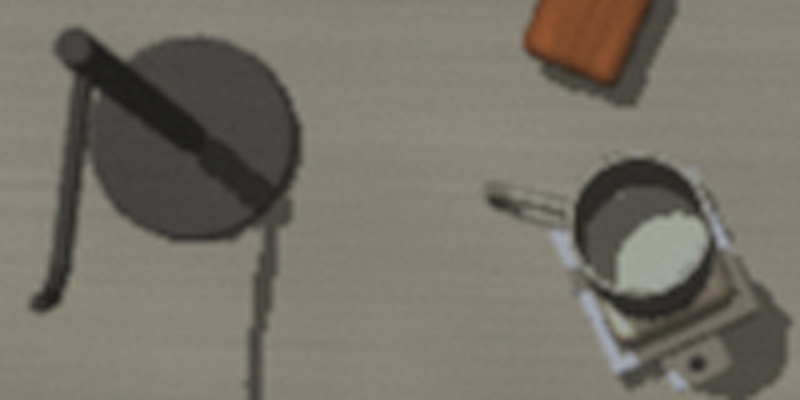

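View pics/c2.png

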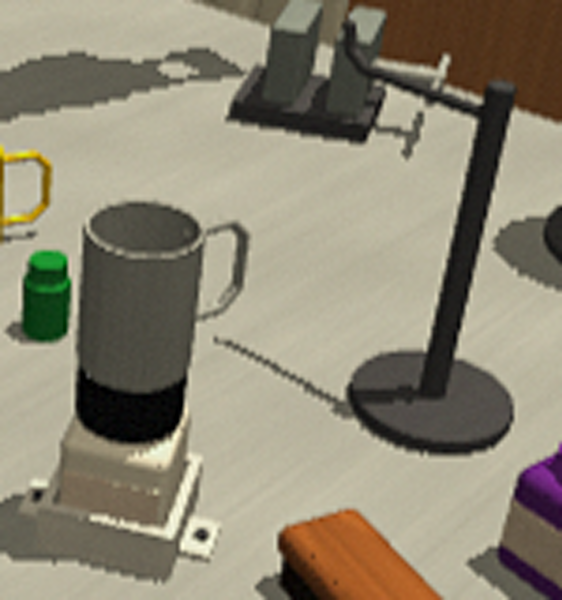

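The crops confirm it: grey steel mug on the black cap on the white jar in its brace. Its rim centre is at top (253.4,181.3), with the handle toward (222.7,173). Post top is at top (139.7,144.1) and the hook tip at (133.2,194.8). In scene the rim centre is at (328,186), post top (423,148) and tip (383,132).

```bash
cat >> h.py <<'E'
def tri(obs):
    A=np.zeros((3,3));b=np.zeros(3)
    for c,u,v in obs:
        e,d=ray(c,u,v);M=np.eye(3)-np.outer(d,d);A+=M;b+=M@e
    return np.linalg.solve(A,b)
E
python3 - <<'E'
from h import *
t=cap('top');s=cap('scene')
r=lambda x:np.round(x,1)
print('mug rim top@190',r(atz(t,253.4,181.3,190)),'scene',r(atz(s,328,186.3,190)),'tri',r(tri([(t,253.4,181.3),(s,328,186.3)])))
print('handle out @178',r(atz(t,222.7,173.1,178)),'scene',r(atz(s,290+243/3.75,125+230/3.75,178)))
print('post',r(atz(t,139.7,144.1,220)),r(tri([(t,139.7,144.1),(s,423.1,148.3)])),'foot',r(atz(t,163.7,162.5,8)), r(atz(s,290+430/3.75,125+397/3.75,8)))
print('tip',r(atz(t,133.2,194.8,224)),r(tri([(t,133.2,194.8),(s,383,132.3)])))
# brace/ jar via scene: cap bottom centre
print('cap c',r(atz(s,290+133/3.75,125+390/3.75,110)))
for m,z in (('brace',0),('bottle',150),('cork_block',35),('brush',40),('crayon',56)):
    d=manip.find_in(m,'top')
    if d: e=d[0]['extent'];print(m,r(atz(t,(e[0]+e[2])/2,(e[1]+e[3])/2,z)))
st=manip.read_state();print(R.from_rotvec(st['tool_rot']).as_matrix().round(3),st['clock'])
E
```

```text
mug rim top@190 [545.9  52.2 190. ] scene [553.   50.3 190. ] tri [547.9  53.7 186.5]
handle out @178 [563.3 117.  178. ] scene [574.7 105.1 178. ]
post [611.6 279.6 220. ] [612.2 280.5 216.4] foot [611.5 279.1   8. ] [613.5 279.2   8. ]
tip [509.1 286.8 224. ] [509.6 288.2 219.4]
cap c [568.8  33.8 110. ]
brace [526.2  50.7   0. ]
bottle [ 582.8 -222.3  150. ]
cork_block [382.5  -9.6  35. ]
crayon [384.5 161.9  56. ]
[[-0.953  0.303 -0.   ]
 [ 0.303  0.953  0.   ]
 [ 0.     0.    -1.   ]] 1.55
```

```bash
python3 -m crank '[0,-1,2.5,0,0,-4.3,0, 1.5,-2.5,2.5,0,0,-4.3,0, 1.8,-3,2.5,0,0,-4.3,0, 1.8,-3,2,0,0,-4.3,0, 1.8,-3,0.5,0,0,-4.3,0]' | tail -c 600
python3 -m crank '[1.8,-3,0,0,0,-4.3,0, 1.8,-3,0,0,0,-4.3,0, 1.8,-3,0,0,0,-4.3,0, 1.8,-3,0,0,0,-4.3,0, 1.8,-3,0,0,0,-4.3,0]' | tail -c 600
python3 -c "
from h import *
s=manip.read_state();print(s['joint_pos'].round(2) if hasattr(s['joint_pos'],'round') else s['joint_pos'], s['position'], R.from_rotvec(s['tool_rot']).as_matrix()[:,1])"
```

```text
clock: 1.97
position: [266.2, 496.0, 329.9]
tool_rot: [1.056, 2.958, 0.01]
wrist_force: [1.0, 0.2, 0.6]
grip_width: 91.8
gripper_force: 0.0
clock: 2.38
position: [355.9, 343.8, 326.3]
tool_rot: [1.591, 2.709, 0.001]
wrist_force: [0.4, 0.6, -1.5]
grip_width: 91.8
gripper_force: 0.0
[-0.64  0.11 -0.2   1.81  0.02  1.23 -0.34] [355.8897051  343.83944502 326.29879868] [8.73245193e-01 4.87280419e-01 7.91105048e-04]
```

```bash
python3 -m crank '[1.9,-2.9,0,0,0,-4.3,0, 1.9,-2.9,0,0,0,-4.3,0, 1.9,-2.9,0,0,0,-4.3,0, 1.9,-2.9,0,0,0,-4.3,0, 1.9,-2.9,0,0,0,-4.3,0]' >/dev/null
python3 -m crank '[1.9,-2.9,0,0,0,-4.3,0, 1.9,-2.9,0,0,0,-4.3,0, 1.9,-2.9,0,0,0,-4.3,0, 1.9,-2.9,0,0,0,-4.3,0, 1.8,-2.5,0,0,0,-4.3,0]' >/dev/null
python3 -m crank '[0,0,0,0,0,0,0, 0,0,0,0,0,0,0, 0,0,0,0,0,0,0, 0,0,0,0,0,0,0, 0,0,0,0,0,0,0]'
python3 -c "
from h import *
c=cap('wrist','w1.png')
s=manip.read_state();print(np.round(s['joint_pos'],2), R.from_rotvec(s['tool_rot']).as_matrix()[:,1])
print(c['eye'],c['attitude'],c['K'], manip.find_in('mug_center','wrist'))
print('expected rim',proj(c,[547,52,190]),'handle end',proj(c,[547+.24*69,52+.97*69,175]))"
```

```text
clock: 3.63
position: [543.8, 61.0, 326.0]
tool_rot: [-2.466, -1.945, -0.0]
wrist_force: [-0.3, -0.3, 0.4]
grip_width: 92.3
gripper_force: 0.0
[-0.27  0.2   0.13  1.7  -0.03  1.24 -0.37] [ 9.72447872e-01 -2.33120426e-01 -5.65002784e-05]
[558.02704129 125.04948165 484.02245284] [-0.24642893  0.02869883 -0.23334351] [[301.30663086   0.         281.53245034]
 [  0.         301.30663086 206.44567988]
 [  0.           0.           1.        ]] [{'extent': [260.9, 134.2, 319.5, 230.9], 'confidence': 0.71}, {'extent': [21.5, 68.4, 102.8, 142.7], 'confidence': 0.62}]
expected rim [287.64843613 205.77991435] handle end [288.24719211 135.12424401]
```

View pics/w1.png

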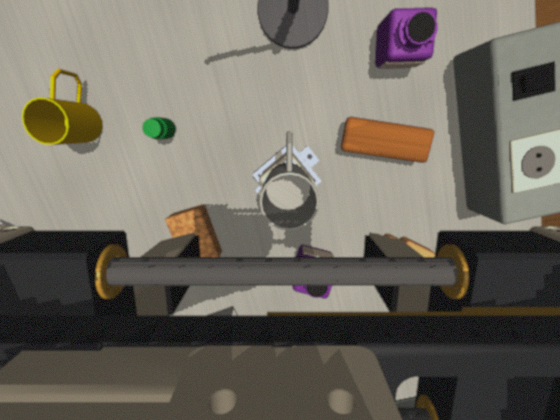

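The wrist view shows the mug rim centred at (288,201), with the handle straight up at (290,133). Both are within a few mm of the prediction, so I'll descend and grip.

```bash
python3 -m crank '[0.35,-0.7,-1,0,0,0,0, 0,0,-3,0,0,0,0, 0,0,-3,0,0,0,0, 0,0,-3,0,0,0,0, 0,0,-2.5,0,0,0,0]' >/dev/null
python3 -m crank '[0,0,-2,0,0,0,0, 0,0,-1.8,0,0,0,0, 0,0,-1,0,0,0,0, 0,0,0,0,0,0,0, 0,0,0,0,0,0,0]' 20
python3 -m crank '[0,0,0,0,0,0,70, 0,0,0,0,0,0,110, 0,0,0,0,0,0,130, 0,0,0,0,0,0,150, 0,0,0,0,0,0,150]' 20
python3 -m crank '[0,0,0,0,0,0,150, 0,0,0,0,0,0,150, 0,0,0,0,0,0,150, 0,0,0,0,0,0,150, 0,0,0,0,0,0,150]' 25
```

```text
clock: 4.57
position: [547.7, 52.2, 152.7]
tool_rot: [-2.469, -1.942, 0.001]
wrist_force: [1.1, 0.5, 0.2]
grip_width: 92.1
gripper_force: 0.0
clock: 4.98
position: [548.2, 52.5, 153.6]
tool_rot: [2.469, 1.942, 0.002]
wrist_force: [0.1, -0.9, 0.5]
grip_width: 62.9
gripper_force: 0.0
clock: 5.4
position: [548.3, 52.4, 153.4]
tool_rot: [2.469, 1.942, 0.001]
wrist_force: [-0.4, 0.4, 3.7]
grip_width: 58.5
gripper_force: 25.0
```

```bash
python3 -m crank '[0,0,0.5,0,0,0,150, 0,0,1.2,0,0,0,150, 0,0,1.5,0,0,0,150, 0,0,1.5,0,0,0,150, 0,0,1.2,0,0,0,150]' 25
python3 -m crank '[-1,0,0,0,0,2,150, -1.8,0,0,0,0,2,150, -1.8,0,0,0,0,2,150, -1.8,0.5,0,0,0,2,150, -1,1,0,0,0,1.6,150]' >/dev/null
python3 -m crank '[0,2,0,0,0,0,150, 0,2.5,0,0,0,0,150, 0,2.5,0,0,0,0,150, 0,2.5,0,0,0,0,150, 0,2.5,0,0,0,0,150]' >/dev/null
python3 -m crank '[0,2.5,0,0,0,0,150, 0,2,0,0,0,0,150, 0,1,0,0,0,0,150, 0,0,0,0,0,0,150, 0,0,0,0,0,0,150]'
python3 - <<'E'
from h import *
t=cap('top','t2.png');s=cap('scene','s2.png')
a=cv2.resize(t['frame'][130:240,110:270],None,fx=2.9,fy=2.9,interpolation=cv2.INTER_CUBIC)
b=cv2.resize(s['frame'][85:260,325:450],None,fx=2.6,fy=2.6,interpolation=cv2.INTER_CUBIC)
h=max(a.shape[0],b.shape[0]);f=lambda i:cv2.copyMakeBorder(i,0,h-i.shape[0],0,0,cv2.BORDER_CONSTANT)
o=np.hstack([f(a),f(b)]);print(o.shape,a.shape);cv2.imwrite('pics/c3.png',o)
P=np.array([611.6,279.5]);u=np.array([-.9973,.073])
for n,c in(('top',t),('scene',s)):
  print(n,[proj(c,[*(P+k*u),z]).round(1).tolist() for k,z in((0,220),(50,200),(104,222))],[(np.round(r['extent']),r['confidence']) for r in manip.find_in('mug_center',n)])
E
```

```text
clock: 5.82
position: [547.7, 52.3, 213.4]
tool_rot: [2.469, 1.942, 0.0]
wrist_force: [-0.5, 0.6, -1.0]
grip_width: 58.2
gripper_force: 25.0
clock: 7.07
position: [473.7, 242.1, 211.9]
tool_rot: [2.297, 2.143, -0.001]
wrist_force: [0.0, -0.6, -1.5]
grip_width: 58.2
gripper_force: 25.0
(455, 789, 3) (319, 464, 3)
top [[139.8, 144.1], [139.6, 170.4], [133.3, 195.5]] [(array([163., 296., 199., 324.]), 0.89), (array([159., 202., 172., 229.]), 0.52)]
scene [[423.0, 146.7], [400.8, 148.0], [382.2, 131.1]] [(array([270., 164., 304., 197.]), 0.7)]
```

View pics/c3.png

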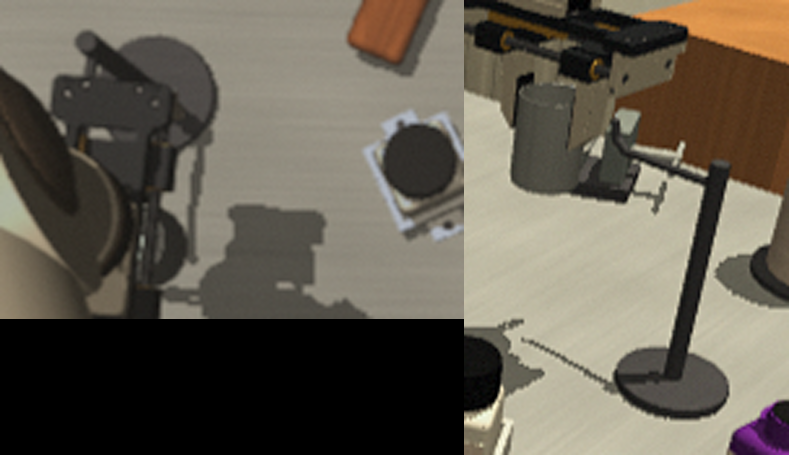

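The mug is held upright, with its bottom centre near scene (356,157). The hook tip at (383,132) lies just beyond it, and the cap and jar are undisturbed.

```bash
python3 - <<'E'
from h import *
import types
t=cap('top');s=cap('scene')
pts=np.array([[547.5+30*0,0,0]])
C=np.array([473.7,243]);
w=[proj(s,[C[0]+30*np.cos(a),C[1]+30*np.sin(a),z]) for z in(170.,) for a in np.linspace(0,6.28,60)]
w=np.array(w);print('bottom ellipse exp',w.min(0),w.max(0))
print('obs left,right,bottom',325+(511-464)/2.6,325+(578-464)/2.6,85+193/2.6)
print('cap',atz(t,254.7,185,110))
E
python3 -m crank '[1,-0.05,0,0,0,0,150, 1,-0.1,0,0,0,0,150, 1,-0.05,0,0,0,0,150, 1,-0.1,0,0,0,0,150, 0,0,0,0,0,0,150]'
```

```text
bottom ellipse exp [341.8497689  148.11233553] [368.41772986 159.08612031]
obs left,right,bottom 343.0769230769231 368.84615384615387 159.23076923076923
cap [548.51033031  52.88341791 110.        ]
clock: 7.78
position: [516.8, 238.4, 211.9]
tool_rot: [2.3, 2.138, 0.002]
wrist_force: [1.2, 0.1, -2.7]
grip_width: 58.2
gripper_force: 25.0
```

```bash
python3 -m crank '[1,-0.05,0,0,0,0,150, 1,-0.1,0,0,0,0,150, 1,-0.05,0,0,0,0,150, 0.5,-0.05,0,0,0,0,150, 0,0,0,0,0,0,150]'
python3 -m crank '[0,0,-0.7,0,0,0,150, 0,0,-0.7,0,0,0,150, 0,0,-0.6,0,0,0,150, 0,0,-0.5,0,0,0,150, 0,0,0,0,0,0,150]'
python3 -m crank '[0,0,-0.1,0,0,0,150, 0,0,-0.1,0,0,0,150, 0,0,0,0,0,0,150, 0,0,0,0,0,0,150, 0,0,0,0,0,0,150]'
```

```text
clock: 8.2
position: [550.4, 236.3, 211.8]
tool_rot: [2.299, 2.14, 0.001]
wrist_force: [0.1, -0.7, -1.6]
grip_width: 58.5
gripper_force: 25.0
clock: 8.62
position: [547.4, 236.6, 185.1]
tool_rot: [-2.297, -2.142, 0.004]
wrist_force: [-0.2, 0.1, -1.6]
grip_width: 58.3
gripper_force: 25.0
clock: 9.03
position: [549.0, 237.0, 185.3]
tool_rot: [2.298, 2.142, 0.001]
wrist_force: [0.1, -0.4, -0.8]
grip_width: 58.5
gripper_force: 25.0
```

```bash
python3 -m crank '[0,0.18,-0.47,6,-0.44,0,150, 0,0.23,-0.45,6,-0.44,0,150, 0,0.28,-0.43,6,-0.44,0,150, 0,0.32,-0.39,6,-0.44,0,150, 0,0.36,-0.36,6,-0.44,0,150]'
python3 -m crank '[0,0,-0.1,0,0,0,150, 0,0,-0.1,0,0,0,150, 0,0,0,0,0,0,150, 0,0,0,0,0,0,150, 0,0,0,0,0,0,150]'
python3 -c "
from h import *
s=cap('scene','s3.png');cv2.imwrite('pics/c4.png',cv2.resize(s['frame'][60:260,320:480],None,fx=3,fy=3,interpolation=cv2.INTER_CUBIC))"
```

```text
clock: 9.45
position: [550.1, 250.3, 165.2]
tool_rot: [-1.999, -1.864, -0.547]
wrist_force: [-1.0, 0.8, -2.2]
grip_width: 58.0
gripper_force: 25.0
clock: 9.87
position: [548.6, 253.4, 163.1]
tool_rot: [-1.996, -1.87, -0.539]
wrist_force: [0.4, 0.4, -2.0]
grip_width: 58.0
gripper_force: 25.0
```

View pics/c4.png

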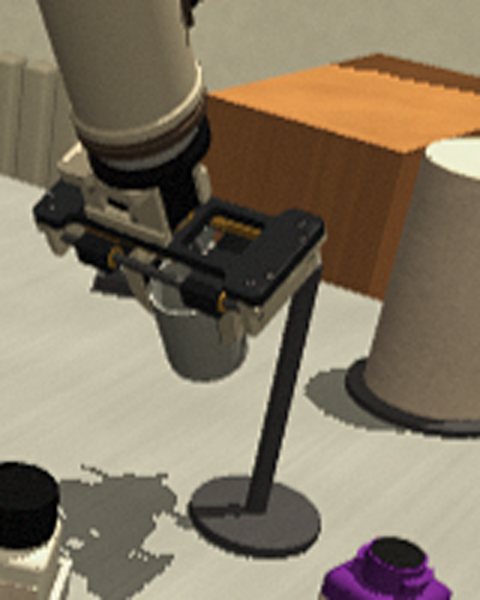

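The mug is tilted and the hook arm hidden behind the gripper; nothing is touching. I'll lower it until the bar bears on the arm.

```bash
python3 -m crank '[0,0,-0.1,0,0,0,150, 0,0,-0.1,0,0,0,150, 0,0,0,0,0,0,150, 0,0,0,0,0,0,150, 0,0,0,0,0,0,150]' | grep -E 'pos|force'
python3 -m crank '[0,0,-0.1,0,0,0,150, 0,0,-0.1,0,0,0,150, 0,0,0,0,0,0,150, 0,0,0,0,0,0,150, 0,0,0,0,0,0,150]'| grep -E 'pos|force'
```

```text
position: [548.8, 250.6, 159.9]
wrist_force: [0.2, 0.3, -0.7]
gripper_force: 25.0
position: [549.0, 250.6, 158.1]
wrist_force: [-0.7, -0.1, 0.3]
gripper_force: 25.0
```

```bash
python3 -m crank '[0,0,-0.1,0,0,0,150, 0,0,-0.1,0,0,0,150, 0,0,-0.1,0,0,0,150, 0,0,0,0,0,0,150, 0,0,0,0,0,0,150]' | grep -E 'pos|force'
python3 -c "
from h import *
for i in range(1): print(manip.read_state()['wrist_force'],manip.read_state()['torque'])"
```

```text
position: [549.4, 251.4, 156.2]
wrist_force: [-2.2, -1.1, 6.6]
gripper_force: 25.0
[-2.16038397 -1.12670002  6.59772642] [0.17776527 0.25291544 0.27786401]
```

The bar bears on the arm (about +8 N), so I'll ease the grip and then open.

```bash
python3 -m crank '[0,0,0,0,0,0,150, 0,0,0,0,0,0,150, 0,0,0,0,0,0,150, 0,0,0,0,0,0,150, 0,0,0,0,0,0,150]' 3 | grep -E 'pos|force'
python3 -m crank '[0,0,0,0,0,0,80, 0,0,0,0,0,0,70, 0,0,0,0,0,0,60, 0,0,0,0,0,0,40, 0,0,0,0,0,0,0]' | grep -E 'pos|force|width'
python3 -m crank '[0,0,0,0,0,0,0, 0,0,0,0,0,0,0, 0,0,0,0,0,0,0, 0,0,0,0,0,0,0, 0,0,0,0,0,0,0]' | grep -E 'pos|force|width'
python3 -c "
from h import *
s=cap('scene','s4.png');cv2.imwrite('pics/c5.png',cv2.resize(s['frame'][60:260,320:480],None,fx=3,fy=3,interpolation=cv2.INTER_CUBIC))"
```

```text
position: [548.9, 250.5, 154.8]
wrist_force: [-0.2, 0.6, -0.4]
gripper_force: 3.0
position: [548.7, 250.6, 154.9]
wrist_force: [1.1, -0.6, -0.3]
grip_width: 79.3
gripper_force: 0.0
position: [548.8, 250.6, 155.0]
wrist_force: [0.1, 0.1, -0.3]
grip_width: 91.6
gripper_force: 0.0
```

View pics/c5.png

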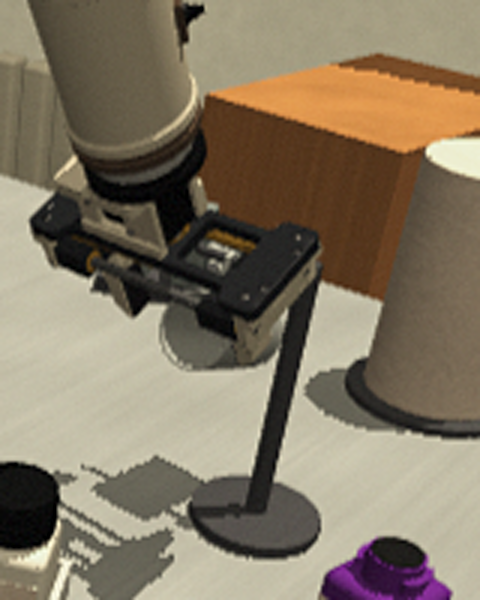

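The mug hangs on its own from the hook arm with its mouth turned to -y. Retreating along the tool axis.

```bash
python3 -m crank '[0,-0.4,0.7,0,0,0,0, 0,-1,1.73,0,0,0,0, 0,-1,1.73,0,0,0,0, 0,-1,1.73,0,0,0,0, 0,-1.2,2.08,0,0,0,0]' | grep -E 'pos|force'
python3 -m crank '[0,-1.2,2.08,0,0,0,0, 0,-2,1,-6,0.44,0,0, 0,-2.5,0,-6,0.44,0,0, 0,-2.5,0,-6,0.44,0,0, 0,-2.5,-1,-6,0.44,0,0]' | grep -E 'pos|force'
python3 -m crank '[0,-2.5,-2,-6,0.44,0,0, 0,-2,-2,0,0,0,0, 0,0,-1,0,0,0,0, 0,0,0,0,0,0,0, 0,0,0,0,0,0,0]'
python3 - <<'E'
from h import *
s=manip.read_state();print(np.round(s['joint_pos'],2),R.from_rotvec(s['tool_rot']).as_matrix().round(3))
a=cap('scene')['frame'];t=cap('top')
o=np.hstack([cv2.resize(a[100:260,320:450],None,fx=3,fy=3,interpolation=2),cv2.resize(t['frame'][130:250,100:220],(480,480),interpolation=2)[:480]][:2]) ;o=o[:, :800];cv2.imwrite('pics/c6.png',o)
E
```

```text
position: [548.2, 204.2, 235.4]
wrist_force: [-0.4, 0.1, -0.2]
gripper_force: 0.0
position: [551.2, 95.7, 259.4]
wrist_force: [0.4, 1.2, -1.3]
gripper_force: 0.0
clock: 13.72
position: [548.5, 52.9, 205.5]
tool_rot: [-2.298, -2.14, 0.0]
wrist_force: [0.8, 0.6, -0.3]
grip_width: 91.6
gripper_force: 0.0
[-0.09  0.32 -0.07  1.83  0.02  0.99 -0.24] [[ 0.071  0.997 -0.001]
 [ 0.997 -0.071  0.001]
 [ 0.001 -0.001 -1.   ]]
```

View pics/c6.png

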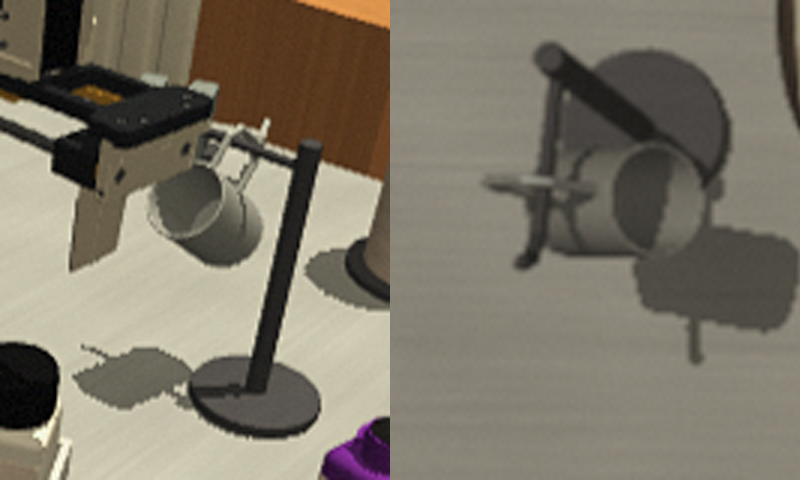

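The mug hangs freely by its handle on the arm, clear of the gripper. Descending on the cap.

```bash
python3 -m crank '[0,0,-2,0,0,0,0, 0,0,-2.5,0,0,0,0, 0,0,-2.5,0,0,0,0, 0,0,-2.2,0,0,0,0, 0,0,-1.5,0,0,0,0]' | grep -E 'pos|force'
python3 -m crank '[0,0,-1,0,0,0,0, 0,0,-0.5,0,0,0,0, 0,0,0,0,0,0,40, 0,0,0,0,0,0,70, 0,0,0,0,0,0,85]' 8 
python3 -m crank '[0,0,0,0,0,0,95, 0,0,0,0,0,0,105, 0,0,0,0,0,0,115, 0,0,0,0,0,0,130, 0,0,0,0,0,0,130]' 8
```

```text
position: [548.8, 53.2, 97.7]
wrist_force: [-0.7, 0.2, 0.9]
gripper_force: 0.0
clock: 14.65
position: [550.0, 52.8, 84.8]
tool_rot: [2.297, 2.141, 0.003]
wrist_force: [0.4, -0.2, -0.0]
grip_width: 76.1
gripper_force: 0.0
clock: 15.07
position: [549.8, 52.6, 84.1]
tool_rot: [2.298, 2.141, 0.002]
wrist_force: [2.7, 0.5, 1.2]
grip_width: 55.5
gripper_force: 8.0
```

```bash
python3 -m crank '[0,0,0,0,0,0,160, 0,0,0,0,0,0,160, 0,0,0,0,0,0,160, 0,0,0,0,0,0,160, 0,0,0,0,0,0,160]' 60
python3 -m crank '[0,0,0,0,0,2,160, 0,0,0,0,0,4,160, 0,0,0,0,0,4,160, 0,0,0,0,0,5,160, 0,0,0,0,0,5,160]'
python3 -c "
from plant import manip
print(manip.read_state()['torque'])"
```

```text
clock: 15.48
position: [549.8, 52.6, 84.0]
tool_rot: [2.298, 2.141, 0.002]
wrist_force: [2.8, -0.4, 5.7]
grip_width: 55.1
gripper_force: 60.0
clock: 15.9
position: [549.5, 52.9, 84.0]
tool_rot: [1.887, 2.511, 0.002]
wrist_force: [1.6, 0.2, 5.5]
grip_width: 55.1
gripper_force: 60.0
[-0.04742046 -0.40338317 -0.34237345]
```

```bash
python3 -m crank '[0,0,0,0,0,5,160, 0,0,0,0,0,6,160, 0,0,0,0,0,6,160, 0,0,0,0,0,6,160, 0,0,0,0,0,6,160]'
python3 -m crank '[0,0,0,0,0,6,160, 0,0,0,0,0,6,160, 0,0,0,0,0,6,160, 0,0,0,0,0,6,160, 0,0,0,0,0,4,160]'
python3 -m crank '[0,0,0,0,0,0,160, 0,0,0,0,0,0,160, 0,0,0,0,0,0,160, 0,0,0,0,0,0,160, 0,0,0,0,0,0,160]'
python3 - <<'E'
from h import *
s=manip.read_state();print(np.round(s['joint_pos'],2),s['torque'],s['wrist_force'],np.degrees(np.arctan2(*R.from_rotvec(s['tool_rot']).as_matrix()[[1,0],1])))
E
```

```text
clock: 16.32
position: [549.8, 52.8, 84.1]
tool_rot: [1.196, 2.903, 0.002]
wrist_force: [3.0, 0.2, 6.3]
grip_width: 54.8
gripper_force: 60.0
clock: 16.73
position: [551.0, 53.4, 85.5]
tool_rot: [0.456, 3.104, 0.002]
wrist_force: [2.0, 0.7, 12.8]
grip_width: 55.1
gripper_force: 60.0
clock: 17.15
position: [551.0, 53.4, 85.5]
tool_rot: [0.463, 3.103, 0.002]
wrist_force: [1.7, 0.5, 13.7]
grip_width: 54.9
gripper_force: 60.0
[ 0.16  0.51 -0.38  1.91  0.26  0.77  0.91] [ 0.09713894 -0.32928226  0.07857203] [ 1.6549304   0.51613952 13.67080976] 73.01056166998931
```

Force and rise jumped (13 N up, +1.5 mm, turning moment gone), so the threads are free. Lifting straight up.

```bash
python3 -m crank '[0,0,0.2,0,0,0,160, 0,0,0.3,0,0,0,160, 0,0,0.3,0,0,0,160, 0,0,0.3,0,0,0,160, 0,0,0,0,0,0,160]'
python3 -m crank '[0,0,0.5,0,0,0,160, 0,0,0.8,0,0,0,160, 0,0,0.8,0,0,0,160, 0,0,0.5,0,0,0,160, 0,0,0,0,0,0,160]'
python3 -m crank '[0,0,0,0,0,0,160, 0,0,0,0,0,0,160, 0,0,0,0,0,0,160, 0,0,0,0,0,0,160, 0,0,0,0,0,0,160]'
python3 -c "
from h import *
a=cap('scene')['frame'];cv2.imwrite('pics/c7.png',cv2.resize(a[100:290,270:450],None,fx=3.1,fy=3.1,interpolation=2))"
```

```text
clock: 17.57
position: [547.9, 52.5, 94.3]
tool_rot: [-0.465, -3.105, 0.001]
wrist_force: [-0.3, -0.1, -0.6]
grip_width: 55.2
gripper_force: 60.0
clock: 17.98
position: [549.9, 52.8, 122.2]
tool_rot: [0.465, 3.104, 0.001]
wrist_force: [-0.2, -1.3, -0.2]
grip_width: 55.0
gripper_force: 60.0
clock: 18.4
position: [548.6, 52.6, 120.1]
tool_rot: [-0.465, -3.106, 0.0]
wrist_force: [0.4, -0.5, -0.5]
grip_width: 55.1
gripper_force: 60.0
```

View pics/c7.png

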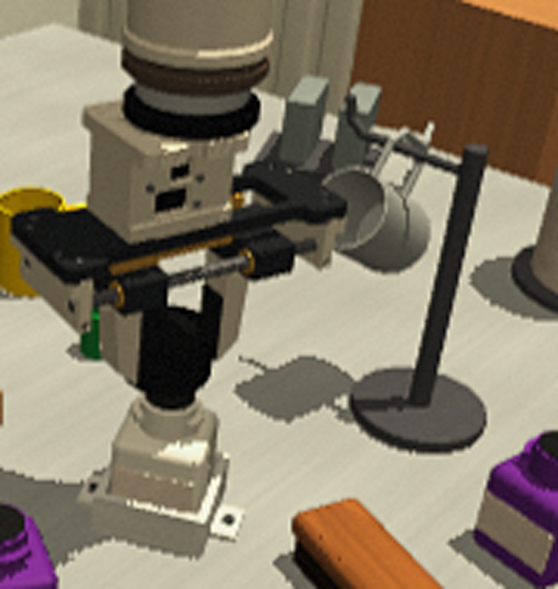

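The cap is held level about 18 mm over the rim, the jar is seated and the mug hangs clear. Handing in.

```bash
python3 -c "
from plant import manip
print(manip.finish_job())"
```

```text
the job is handed in; nothing more can be done
None
```

The job is handed in, with no verdict returned: the mug hangs let go on the hook, and the unscrewed cap (turned about 77°) is gripped level about 18 mm above the rim of the jar, which is still seated in its brace.

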